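# Push the cabinet's sliding window up to its height mark and lock it

## Robot

A 7-joint arm with a two-finger parallel gripper is mounted at the origin on a cart in front of the work surface, level with it; the furniture and walls round the work are solid. World frame = base frame: x ahead of the robot, y to its left, z up, the work surface at z = 0. Lengths are in m, angles in rad, forces in N, time in s.
With the tool pointing down it reaches from about 0.425 to 0.8 m from the base axis. Payload 8.3 kg.
Tool frame: the origin (TCP) lies at the very end of the fingers, on their centre line; the grasp point (between the pads) lies 19 mm behind it (bot.grip_point_offset is the distance from the TCP to the grasp point, in m); z points along the fingers, y is the line along which they close (so a half turn about z gives the same grasp; the last joint's range is limited). The gripper opens to 85 mm and grips with 20 to 120 N. Pads are 22 mm wide; open, the fingers measure 114 mm over their backs; the gripper's body (76 mm by 85 mm) begins 54 mm behind the grasp point. The pads swing forward as they close: fully open they stand 13 mm farther back than shut.
Start: joints at [-1.41, 0.383, 0.016, 1.37, -0.006, 1.388, -0.046], TCP at [0.139, 0.609, 0.231] pointing down, gripper open.
Joint ranges: [-2.95, 2.95], [-0.25, 2.06], [-1.52, 1.56], [0.18, 2.33], [-1.44, 4.58], [0.02, 2.06], [-3.01, 3.01]. Speed limits (rad/s): [2.39, 2.39, 3.01, 3.01, 3.14, 3.14, 3.14].

## Interface

Orientations are given as [roll, pitch, yaw] about the fixed x, y, z axes, in that order (R = Rz(yaw) Ry(pitch) Rx(roll)).
In Python, from plant import bot, viewer gives the robot as it stands.
- The arm moves only by the tool apply_moves, never from a script. Its argument "commands" is a list that holds one entry, the list of rows, each a list of 7 numbers: the turn, a rotation vector about the tool's x, y, z in degrees, then the shift along the tool's x, y, z in mm, then the closure, from 0 (fully open) to 1 (shut). A call has 1 to 20 rows; each row shifts and turns the commanded pose from where the row before left it, along the tool's axes as they then stand; what a row does not reach is not made up. A row lasts 1/12 s, in which the tool goes at most 41.7 mm and 7.16 degrees, less where a joint would pass 70% of its speed; a pose out of reach is approached as far as the arm can. A call with a gripper value outside its range is refused whole. The fingers move at their own pace and stop on an object; the grip force is fixed at half the most. Time passes only in rows, so rows that do not move let the fingers close. It gives the time, the measured TCP pose, the force, the opening and the grip force at its end, in the units of the state.
- bot.read_state(): the state, without advancing time (a new reading comes with each control period).
- viewer.snapshot(name): name is "side" or "top"; returns the picture (480x640x3 uint8, red, green, blue); there is no depth.
- viewer.camera_params(name): a dict with "fovy" (degrees; the focal length in pixels is half the picture's height over the tangent of half this angle, whatever the lens; pixels are square), "cx", "cy" (the principal point, pixels), "rvec" (rotation vector, rad) and "tvec" (3), from world to camera coordinates, as OpenCV has them. Camera axes: x right, y down, z forward; pixel columns grow to the right and rows downward; lengths in m; the calibration is good to about 2 mm. A picture is of the moment at which its call begins. camera_params takes no time and is no camera call.
- bot.finish_job(): hands the job in; it is judged then, once.
The state is a dict: "time": time; "joints": joint angles; "dq": joint speeds; "joint_efforts": joint torques, N m; "tool_pos": TCP position; "eef_rot": TCP orientation; "force": force on the tool from outside, world axes, zero at the start; "torque": the same for the moment, N m; "grip_width": finger opening in m; "grip_force": force on a finger pad.
Only numpy, scipy, OpenCV 4.12 (cv2) and the standard library are available. Lean on these libraries where they do the work, as an engineer would, in place of code of your own. Each camera call takes 0.05 s, during which the arm holds its last target. There are 200 camera calls.

## Task

Push the sloping window of the wash cabinet up its rails, with the fingertips beneath its steel lip and without pinching it, until the lip is level with the arrow-shaped mark on the right rail. Then push the lock lever at the left of the cabinet by the front of its crossbar all the way back, away from you, again without pinching it. Do not shift the mark or the loose things.

Things in the scene. Friction and masses are not known exactly. Their poses are not given: they have to be found in the camera images.
- cabinet: Small grey wash cabinet, 280 deep x 290 wide x 280 mm high, fixed to the bench, somewhat turned. Origin: centre of its underside on the bench; x points to its back, y to its left as seen from the robot, z up. Its front is a flat slope that leans back 40 degrees from the vertical, from x = -120 mm at the bench to x = +111 mm at 276 mm height; two aluminium rails, 30 mm wide, at y = +130 and -130 mm bound the slope. Up the slope is the direction (0.643, 0, 0.766) in this frame.
- sash (a joint): Travel of the sliding window up the slope, in m: 0 closed, 0.17 at the upper stop; starts between 0 and 0.03. The clear window, 228 mm wide in an aluminium frame, is counterweighted: it stays wherever it is left and takes about 4 N along the slope to move (a little more when moved fast: 25 N per m/s).
- lip_edge (a point): Middle of the front lower edge of the window's lip. The lip is a plain dark steel ledge across the window, 190 mm wide (95 mm to either side of this point) and 12 mm thick (its under half, 6 mm, is called sash_c5; its upper half, sash_c6, is set back 7 mm), standing out 32 mm square to the slope (so it points 40 degrees upward toward the robot); nothing lies below it but the flat front. With the window closed this edge is 93 mm above the bench; it moves with the window.
- lip_mid (a point): Middle of the front of the lip, halfway through its thickness. Its z axis points up the slope. This is what must come level with the mark.
- mark_tip (a point): Tip of the height mark: a bright steel arrow clamp, 34 x 24 mm with a small black thumbscrew, on the right rail, pointing left toward the window. Its z axis points up the slope. Its place on the rail differs each time.
- mark (a joint): Place of the mark along the rail, in m: the lip is exactly level with the mark when joint sash has this same value. The mark is stiff (30 N) and must not be shifted.
- lock (a joint): Lock lever in rad: 0 leans toward the robot (unlocked), 1.0 leans away, to its stop (locked); starts between 0 and 0.12. It stays where it is left and moves with about 1 N at the bar. In this model it does not grip the window, which is held by its own friction.
- lock_tip (a point): Centre of the steel crossbar at the end of the lock lever: 92 mm wide (along the cabinet's y), 14 high, 12 thick; front half lock_c1, back half lock_c2. A 10 mm rod joins it to the pivot, 80 mm away and 30 mm above the bench on a grey block 70 x 50 x 25 mm, at x = -65, y = +225 mm in the cabinet's frame. The lever swings along that x: from x = -103 to -27 mm, at 100 mm height (110 midway).
- bearing: Loose ball bearing, 72 mm across, 18 mm high, lying in front of the cabinet; leave alone. Origin: centre of its underside.
- screwdriver: Loose red-handled screwdriver, 224 mm long, 27 mm thick, lying in front of the cabinet to the left; leave alone. Origin: centre of its underside.
- elbow: Loose black and tan elbow pipe fitting, 63 x 82 x 44 mm, to the right in front; leave alone. Origin: centre of its underside.

How it is judged:
On the way, in this order (a step that is already met when the one before it is completed fails the run):
1. the fingers push the window up from beneath its lip (contact force between the fingers and sash_c5 above 0.5 N and distance of lip_mid from where it was at the start of the episode above 0.02 m), for 0.1 s.
2. the lip rests level with the mark, the lever not yet pushed (z of lip_mid in the frame of mark_tip between -0.008 and 0.008 m and velocity of joint sash between -0.005 and 0.005 m/s and value of joint lock below 0.3 rad), for 0.2 s.
3. the lock lever is pushed back (value of joint lock above 0.88 rad), for 0.1 s.
At the end, for the whole second after the job is handed in: The lip's middle is within 8 mm (along the slope) of the tip of the mark and at rest, the lock lever is pushed back to at least 0.88 of 1.0 rad, the mark has not moved more than 4 mm and no loose thing more than 20 mm (z of lip_mid in the frame of mark_tip between -0.008 and 0.008 m and value of joint lock above 0.88 rad and velocity of joint sash between -0.005 and 0.005 m/s and distance of mark_tip from where it was at the start of the episode below 0.004 m and distance of each of bearing, screwdriver, elbow from where it was at the start of the episode below 0.02 m); the robot touches nothing.
It fails at once if the lip is pinched: fingers press its upper and under half at once (contact force between the fingers and sash_c6 above 2 N and contact force between the fingers and sash_c5 above 2 N).
It fails at once if the crossbar of the lever is pinched: fingers press its front and back half at once (contact force between the fingers and lock_c1 above 2 N and contact force between the fingers and lock_c2 above 2 N).
It fails at once if the height mark is shifted (distance of mark_tip from where it was at the start of the episode above 0.004 m).
It fails at once if a loose thing is shifted or lifted (distance of any of bearing, screwdriver, elbow from where it was at the start of the episode above 0.02 m).
It fails at once if the lever is pushed before the window is level with the mark (value of joint lock above 0.6 rad and (z of lip_mid in the frame of mark_tip above 0.012 m or z of lip_mid in the frame of mark_tip below -0.012 m)).
It also fails if it takes over 51 s, if anything falls off the work surface, if the arm or the gripper's body presses on something with over 40 N, if the wrist force passes 120 N, or if a joint passes its speed limit or range.

## Working session

There is one attempt and no reset: what is moved stays moved. The work goes in short steps, Python scripts to look and compute and a tool call to move; the robot and the scene stay as the last step left them, time stands still between calls to the robot, and variables do not carry over. Pictures are saved under pics/ and viewed, at most 12 in all, crops included, and the job is handed in when it is done.

Besides the shell and the picture viewer there is one more tool, called after "Call:" as name(argument=value, ...) on one line, values as JSON. apply_moves: Moves the arm, as the interface text tells. Its arguments: {"type":"object","properties":{"commands":{"type":"array"}},"required":["commands"]}

```bash
ls; mkdir -p pics; python3 - <<'E'
from plant import bot, viewer
import cv2
for n in("side","top"):
    cv2.imwrite(f"pics/{n}0.png",viewer.snapshot(n)[:,:,::-1]); print(viewer.camera_params(n))
s=bot.read_state();print(s)
E
```

```text
pics
{'fovy': 55.06200459777321, 'cx': 313.1289391280993, 'cy': 243.85381994307133, 'rvec': array([2.00509182, 0.01652291, 0.01735226]), 'tvec': array([-0.51627524,  0.07584838,  1.01124819])}
{'fovy': 52.93117093078189, 'cx': 313.5009447333202, 'cy': 237.949812341775, 'rvec': array([ 2.10064784, -2.1226917 ,  0.17160886]), 'tvec': array([0.05823001, 0.51354591, 1.12834539])}
{'time': 0.1, 'joints': array([-1.40991579,  0.38417198,  0.0163889 ,  1.37105499, -0.00630463,
        1.38818005, -0.04650604]), 'dq': array([-4.28858871e-04, -9.82715413e-04, -7.15281828e-04, -3.05060460e-03,
        9.27455583e-04,  5.07097140e-05, -3.17763005e-04]), 'joint_efforts': array([ 3.14141464e-03, -6.29142165e+01,  8.47274344e-01, -3.72753954e+01,
        1.66933145e-02,  1.06436174e-02, -5.21766054e-06]), 'tool_pos': array([0.13856791, 0.60898422, 0.23036512]), 'eef_rot': array([-3.13982779e+00,  2.64962790e-05,  2.91785577e+00]), 'force': array([-0.51157392, -0.65756344,  0.48734687]), 'torque': array([ 0.02118612, -0.01918631, -0.0168926 ]), 'grip_force': 0.0, 'grip_width': 0.08510145887034745}
```

View pics/side0.png

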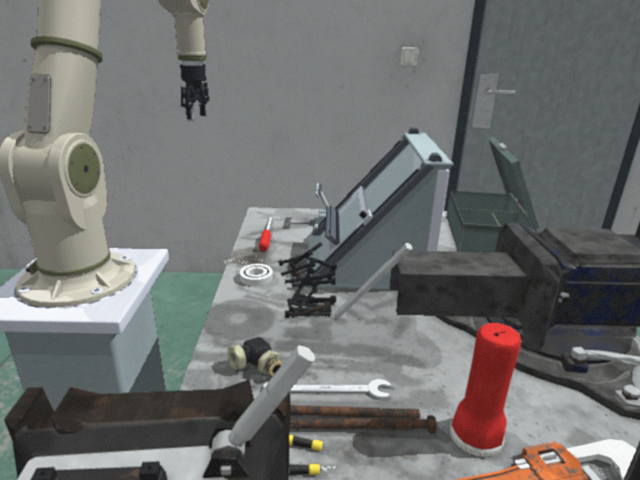

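View pics/top0.png

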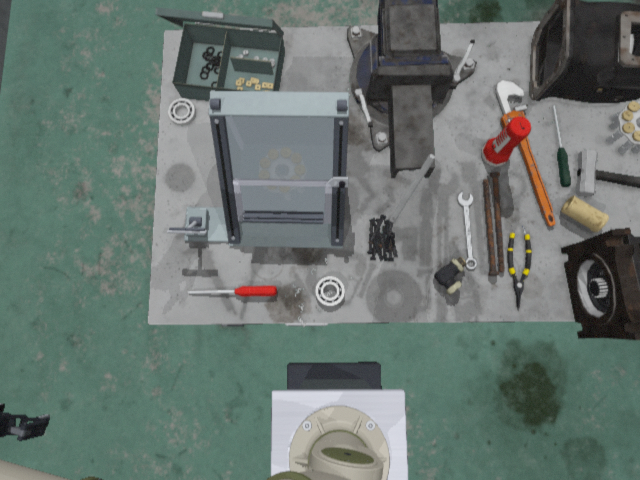

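The side view has the cabinet at about (310–450, 130–290), with the mark near (365,213). The top view has it at about (210–350, 90–245), the mark near (338,180) and the lock at (187,225). I'll enlarge both.

```bash
python3 - <<'E'
import cv2
a=cv2.imread("pics/top0.png")[80:280,155:365];cv2.imwrite("pics/topc.png",cv2.resize(a,None,fx=3,fy=3,interpolation=cv2.INTER_CUBIC))
a=cv2.imread("pics/side0.png")[120:300,230:460];cv2.imwrite("pics/sidec.png",cv2.resize(a,None,fx=3.3,fy=3.3,interpolation=cv2.INTER_CUBIC))
E
```

```text
(no output)
```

View pics/topc.png

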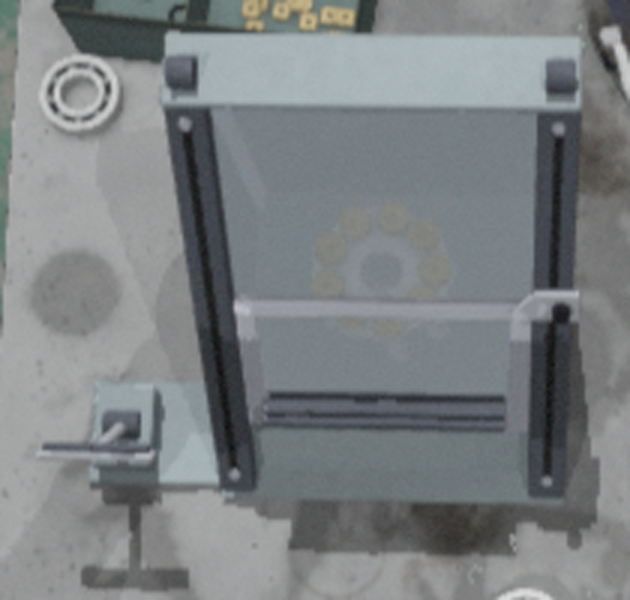

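View pics/sidec.png

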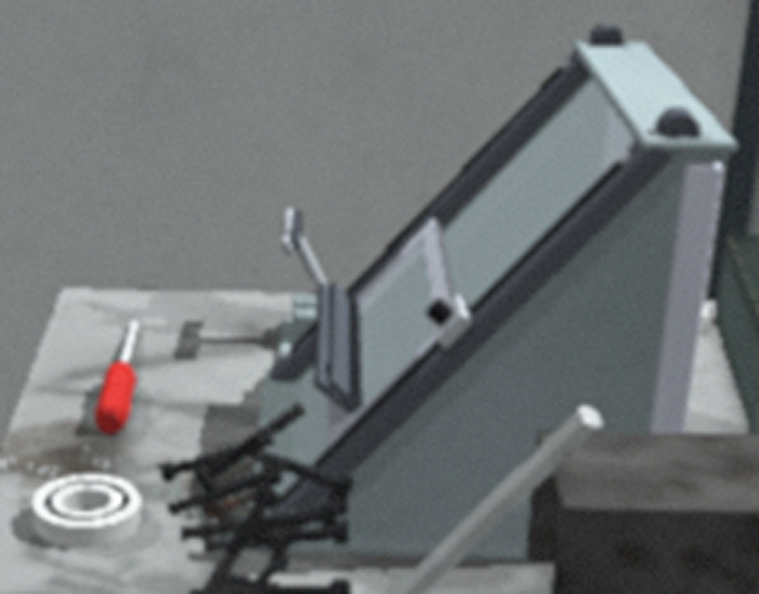

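```bash
cat > h.py <<'E'
import numpy as np,cv2
from plant import bot,viewer
from scipy.optimize import least_squares
P={n:viewer.camera_params(n) for n in("side","top")}
def proj(n,p):
    c=P[n];f=240/np.tan(np.radians(c['fovy']/2));K=np.array([[f,0,c['cx']],[0,f,c['cy']],[0,0,1.]])
    return cv2.projectPoints(np.atleast_2d(p).astype(float),c['rvec'],c['tvec'],K,None)[0][:,0]
def T(c): return lambda x,y,z: np.array([c[0]+x*np.cos(c[2])-y*np.sin(c[2]),c[1]+x*np.sin(c[2])+y*np.cos(c[2]),z])
def sl(u,n): return -.12+.643*u-.766*n, .766*u+.643*n   # x,z in cabinet frame
t=lambda a,b:('top',155+a/3,80+b/3)
s=lambda a,b:('side',230+a/3.3,120+b/3.3)
E
cat > fit.py <<'E'
from h import *
ob=[(t(168,37),(.14,.145,.28)),(t(580,37),(.14,-.145,.28)),(t(162,103),(.111,.145,.278)),(t(580,107),(.111,-.145,.278)),
(t(222,495),(-.12,.145,.0)),(t(565,498),(-.12,-.145,.0)),
(s(640,148),(.111,-.145,.278)),(s(737,148),(.14,-.145,.28)),(s(645,42),(.14,.145,.28)),(s(578,42),(.111,.145,.278))]
# lip front lower corners
lip=[(t(265,430),.095),(t(505,430),-.095),(s(318,385),-.095),(s(320,285),.095)]
mk=[t(562,313),s(438,312)]  # thumbscrew
lk=[(t(40,455),.046),(t(152,457),-.046),(s(291,210),.046),(s(289,245),-.046)]
def res(q,full=False):
    f=T(q); r=[]
    for (n,a,b),p in ob: r.append(proj(n,f(*p))[0]-(a,b))
    x,z=sl(q[3],q[4])
    for (n,a,b),y in lip: r.append(proj(n,f(x,y,z))[0]-(a,b))
    x,z=sl(q[5],q[6])
    for (n,a,b) in mk: r.append(proj(n,f(x,q[7],z))[0]-(a,b))
    for (n,a,b),y in lk: r.append(proj(n,f(-.065+.08*np.sin(q[8]-.5),.225+y,.03+.08*np.cos(q[8]-.5)))[0]-(a,b))
    return np.array(r) if full else np.ravel(r)
o=least_squares(res,[.63,.1,0,.1,.035,.18,.015,-.13,.05],loss='soft_l1')
q=o.x;print(q.round(4));print(res(q,True).round(1).tolist())
np.save('q.npy',q);f=T(q);x,z=sl(q[3],q[4]);print('lip edge',f(x,0,z),'sash',(z-.093)/.766)
print('lock',f(-.065+.08*np.sin(q[8]-.5),.225,.03+.08*np.cos(q[8]-.5)))
E
python3 fit.py
```

```text
[ 0.6244  0.1209 -0.0277  0.1009  0.0336  0.2016  0.0228 -0.1366 -0.0323]
[[-1.8, 6.2], [0.5, 7.0], [-0.4, -2.4], [0.3, -2.8], [0.3, -0.2], [-0.2, 0.5], [5.4, -0.4], [-8.5, -1.0], [-7.4, 0.2], [1.0, 0.7], [-0.4, -1.8], [0.0, -0.7], [-0.9, 0.2], [-1.0, 0.1], [-0.0, -0.2], [-0.2, 0.0], [-0.1, -0.9], [1.3, -1.0], [-0.4, 1.5], [-0.6, 1.2]]
lip edge [0.54359704 0.12311394 0.09887671] sash 0.007671951304256412
lock [0.52507258 0.34871419 0.09893134]
```

```bash
sed -i 's/(\.14,/(q[9],/g; s/(\.111,/(q[10],/g' fit.py; python3 - <<'E'
s=open('fit.py').read()
i=s.index('ob=[');j=s.index('# lip');ob=s[i:j];s=s[:i]+s[j:]
s=s.replace("f=T(q); r=[]\n","f=T(q); r=[]\n    "+ob.replace("\n"," ")+"\n",1).replace("-.13,.05]","-.13,.05,.16,.11]")
open('fit.py','w').write(s)
E
python3 fit.py
```

```text
[ 0.6234  0.1209 -0.0308  0.1015  0.0326  0.2025  0.0217 -0.1366 -0.0291
  0.157   0.1059]
[[-1.1, -1.2], [0.7, -0.0], [-0.5, 0.1], [0.5, 0.2], [0.1, -0.0], [-0.4, 1.0], [2.0, -0.4], [-0.2, -0.7], [-0.7, 0.5], [-1.3, 0.7], [-0.5, -1.9], [-0.1, -0.6], [-1.0, 0.2], [-0.8, 0.2], [-0.0, -0.2], [-0.2, 0.0], [-0.2, -0.9], [1.1, -0.9], [-0.4, 1.4], [-0.6, 1.1]]
lip edge [0.54373166 0.12334358 0.09877447] sash 0.007538471102497671
lock [0.5249994  0.34902631 0.09906055]
```

The fit agrees to about 1 px (roughly 2 mm). The lip edge is at (0.544, 0.123, 0.099) with the sash near 0.0075, the mark is at about 0.10, and the lever is unlocked. I'll approach with closed fingers.

Call:
apply_moves(commands=[[[0,0,-5.5,0,0,0,1],[0,0,-5.5,0,0,0,1],[0,0,0,-20,-30,0,1],[0,0,0,-20,-30,0,1],[0,0,0,-20,-30,0,1],[0,0,0,-20,-30,0,1],[0,0,0,-20,-30,0,1],[0,0,0,-20,-30,0,1],[0,0,0,-20,-30,0,1],[0,0,0,-20,-30,0,1],[0,0,0,-20,-30,0,1],[0,0,0,-20,-30,0,1],[0,0,0,-20,-30,0,1],[0,0,0,-20,-30,0,1],[0,0,0,-20,-30,0,1],[0,0,0,-20,-30,0,1],[0,0,0,-20,-30,0,1],[0,0,0,-20,-30,0,1]]])

```text
time: 1.6
tool_pos: [0.4436, 0.1177, 0.2312]
eef_rot: [3.141, -0.0, 3.11]
force: [1.3, 0.8, -0.7]
grip_width: 0.0004
grip_force: 0.0
```

Call:
apply_moves(commands=[[[0,-6.5,0,0,0,0,1],[0,-6.5,0,0,0,0,1],[0,-6.5,0,0,0,0,1],[0,-6.5,0,0,0,0,1],[0,-6.5,0,0,0,0,1],[0,-6.5,0,0,0,0,1],[0,0,0,0,0,0,1]]])

```text
time: 2.18
tool_pos: [0.4573, 0.1259, 0.2295]
eef_rot: [-3.141, 0.465, 3.105]
force: [-0.1, -0.5, -0.4]
grip_width: -0.0001
grip_force: 0.0
```

```bash
python3 - <<'E'
from h import *
s=bot.read_state();print(s['joints'].round(3),s['tool_pos'],s['eef_rot'])
q=np.load('q.npy');f=T(q)
for a in (30,40,50):
    # tool z dir a deg from down; finger half-thickness .011
    c,sn=np.cos(np.radians(a)),np.sin(np.radians(a))
    x,z=sl(q[3],q[4]); # edge
    for off in(.0,.008): # gap, tip 15mm beyond edge
        X=x-(.011+off)*c+.015*sn; Z=z-(.011+off)*sn-.015*c
        print(a,off,f(X,0,Z), 'slope dist',(-(X+.12)*.766+Z*.643))
E
```

```text
[-0.38  -0.253 -0.115  2.137  0.266  0.867  0.905] [0.45733385 0.12585409 0.22952688] [-3.14114082  0.46521714  3.10515673]
30 0.0 [0.54170634 0.12340588 0.08028409] slope dist 0.022318866939386495
30 0.008 [0.53478141 0.12361892 0.07628409] slope dist 0.025053870613777545
40 0.0 [0.54494641 0.12330621 0.08021314] slope dist 0.019790177331826468
40 0.008 [0.53882095 0.12349465 0.07507084] slope dist 0.021177998215032006
50 0.0 [0.54814957 0.12320766 0.08070617] slope dist 0.01765241081277425
50 0.008 [0.5430097  0.12336579 0.07457781] slope dist 0.01765088066952935
```

Call:
apply_moves(commands=[[[0,0,0,4,0,23,1],[0,0,0,4,0,23,1],[0,0,0,4,0,23,1],[0,0,0,4,0,23,1],[0,0,0,4,0,23,1],[0,0,0,4,0,23,1],[0,0,0,4,0,23,1],[0,0,0,4,0,23,1],[0,0,0,0,0,0,1]]])

```text
time: 2.93
tool_pos: [0.5102, 0.123, 0.0477]
eef_rot: [-3.139, 0.458, 3.106]
force: [-1.0, -1.1, -0.4]
grip_width: 0.0
grip_force: 0.0
```

```bash
python3 - <<'E'
from h import *
s=bot.read_state();print(s['joints'].round(3),s['tool_pos'],s['eef_rot'])
E
```

```text
[-0.365  0.124 -0.077  2.256  0.569  0.409  0.609] [0.51019835 0.12300835 0.04772203] [-3.13852884  0.45762     3.10585182]
```

Call:
apply_moves(commands=[[[0,0,0,-8,0,-0.5,1],[0,0,0,-8,0,-0.5,1],[0,0,0,-8,0,-0.5,1],[0,0,0,-8,0,-0.5,1],[0,0,0,0,0,0,1]]])

```text
time: 3.35
tool_pos: [0.5414, 0.124, 0.0704]
eef_rot: [3.139, 0.467, 3.104]
force: [0.6, 0.1, 0.7]
grip_width: 0.0001
grip_force: 0.0
```

```bash
python3 - <<'E'
from h import *
s=bot.read_state();print(s['joints'].round(3),s['tool_pos'],s['eef_rot'])
a=viewer.snapshot('side')[120:300,230:460,::-1];cv2.imwrite("pics/s1.png",cv2.resize(a,None,fx=3.3,fy=3.3,interpolation=cv2.INTER_CUBIC))
E
```

```text
[-0.326  0.136 -0.086  2.178  0.49   0.447  0.722] [0.54144931 0.12396962 0.07037088] [3.13900145 0.4667302  3.10399555]
```

View pics/s1.png

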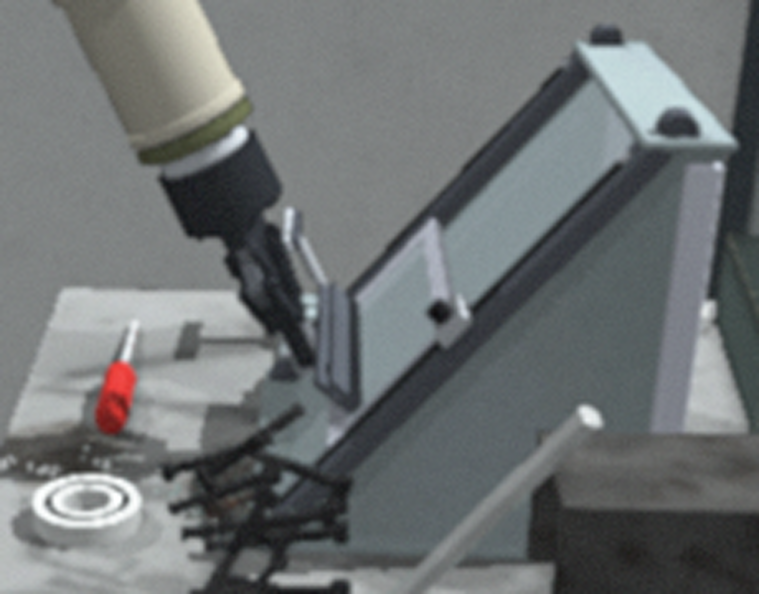

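Call:
apply_moves(commands=[[[0,-6,0,0,0,0,1],[0,-6,0,0,0,0,1],[0,0,0,0,0,0,1],[0,0,0,-8,0,-1.5,1],[0,0,0,-8,0,-1.5,1],[0,0,0,-8,0,-1.5,1],[0,0,0,-8,0,-1.5,1]]])

```text
time: 3.98
tool_pos: [0.5629, 0.1166, 0.0888]
eef_rot: [-3.123, 0.562, 3.105]
force: [-11.5, -0.2, 0.9]
grip_width: -0.0
grip_force: 4.5
```

```bash
python3 - <<'E'
from h import *
s=bot.read_state();print(s['joints'].round(3),s['tool_pos'],s['eef_rot'])
a=viewer.snapshot('side')[120:300,230:460,::-1];cv2.imwrite("pics/s2.png",cv2.resize(a,None,fx=3.3,fy=3.3,interpolation=cv2.INTER_CUBIC))
E
```

```text
[-0.381  0.117 -0.038  2.196  0.696  0.409  0.523] [0.56294891 0.1166017  0.08879592] [-3.12320633  0.56214263  3.10460499]
```

View pics/s2.png

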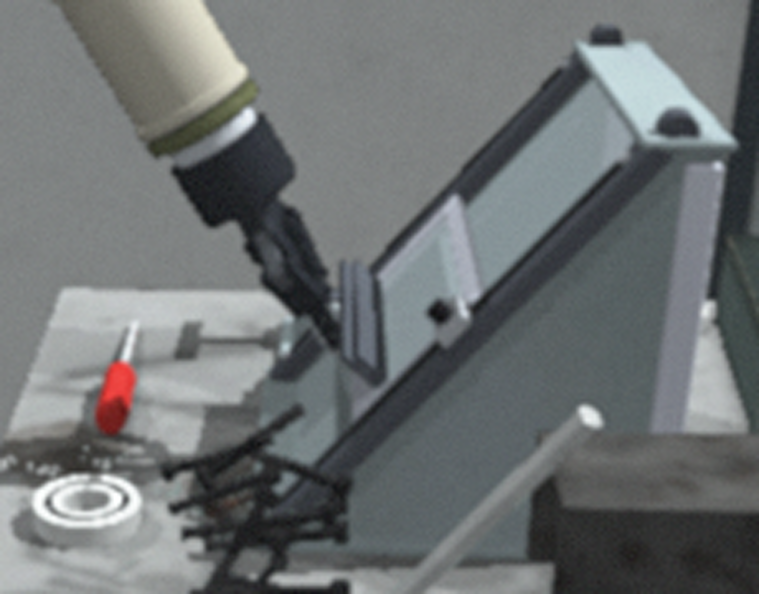

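The window is rising, with the lip's lower front right corner now at crop (343,357) and the fingers under the lip.

```bash
python3 - <<'E'
from h import *
q=np.load('q.npy');f=T(q)
pr=lambda s,y,n,du=0:(lambda p:((p-(230,120))*3.3).round(0))(proj('side',f(sl(q[3]-.0075+s+du,n)[0],y,sl(q[3]-.0075+s+du,n)[1]))[0])
for s in(.0075,.03,.04,.05): print(s,pr(s,-.095,q[4]),pr(s,.095,q[4]))
for s in(.09,.1,.11): print('tip',s,pr(s,-.11,.01,.006),pr(s,-.11,.02,.006),'lip corner',pr(s,-.095,q[4]))
E
```

```text
0.0075 [315. 386.] [317. 286.]
0.03 [338. 362.] [337. 265.]
0.04 [348. 352.] [346. 256.]
0.05 [358. 341.] [355. 246.]
tip 0.09 [434. 322.] [423. 312.] lip corner [401. 298.]
tip 0.1 [445. 311.] [434. 301.] lip corner [412. 287.]
tip 0.11 [457. 300.] [445. 290.] lip corner [422. 276.]
```

Call:
apply_moves(commands=[[[0,0,0,-7,0,-2.5,1],[0,0,0,-7,0,-2.5,1],[0,0,0,-7,0,-2.5,1],[0,0,0,-4,0,-1.4,1],[0,0,0,0,0,0,1]]])

```text
time: 4.45
tool_pos: [0.5817, 0.1161, 0.1115]
eef_rot: [-3.126, 0.567, 3.102]
force: [-2.7, -0.1, -1.4]
grip_width: -0.0002
grip_force: 1.6
```

```bash
python3 - <<'E'
from h import *
s=bot.read_state();print(s['joints'].round(3),s['tool_pos'],s['eef_rot'])
a=viewer.snapshot('side')[170:270,310:430,::-1];cv2.imwrite("pics/s3.png",cv2.resize(a,None,fx=6,fy=6,interpolation=cv2.INTER_CUBIC))
E
```

```text
[-0.353  0.112 -0.048  2.139  0.612  0.447  0.63 ] [0.58165716 0.11608216 0.11150891] [-3.1255536   0.56695047  3.10206301]
```

View pics/s3.png

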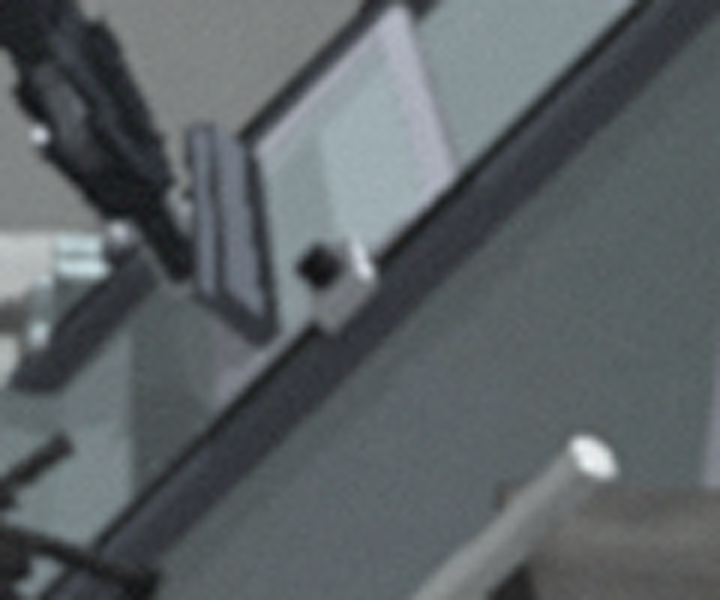

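```bash
python3 - <<'E'
from h import *
q=np.load('q.npy');f=T(q)
print(bot.read_state()['time'])
a=viewer.snapshot('top')[120:220,215:365,::-1];cv2.imwrite("pics/t3.png",cv2.resize(a,None,fx=5,fy=5,interpolation=cv2.INTER_CUBIC))
def pt(n,u,y,h):
    x,z=sl(u,h);p=proj(n,f(x,y,z))[0]
    return ((p-(310,170))*6).round() if n=='side' else ((p-(215,120))*5).round()
for n in('side','top'):
  print(n,'screw',pt(n,q[5],q[7],q[6]))
  for h in(.006,.016):
    for y in(-.153,-.145,-.119,-.111): print(n,h,y,*[pt(n,q[5]+d,y,h) for d in(-.012,0,.012)])
  print('lip mid right end', [pt(n,q[3]-.0075+s+.006,-.095,q[4]) for s in(.06,.065,.07,.1)])
E
```

```text
4.5
side screw [315. 268.]
side 0.006 -0.153 [328. 340.] [353. 315.] [378. 290.]
side 0.006 -0.145 [326. 331.] [351. 306.] [376. 281.]
side 0.006 -0.119 [321. 302.] [345. 278.] [370. 253.]
side 0.006 -0.111 [319. 293.] [344. 269.] [368. 245.]
side 0.016 -0.153 [306. 321.] [331. 296.] [356. 271.]
side 0.016 -0.145 [304. 312.] [329. 287.] [354. 262.]
side 0.016 -0.119 [300. 284.] [324. 259.] [349. 235.]
side 0.016 -0.111 [299. 275.] [323. 251.] [347. 227.]
lip mid right end [array([202., 289.]), array([212., 279.]), array([221., 270.]), array([280., 210.])]
top screw [637. 321.]
top 0.006 -0.153 [672. 324.] [673. 302.] [674. 279.]
top 0.006 -0.145 [654. 324.] [655. 302.] [656. 279.]
top 0.006 -0.119 [597. 323.] [597. 301.] [598. 278.]
top 0.006 -0.111 [579. 323.] [580. 301.] [580. 278.]
top 0.016 -0.153 [672. 337.] [673. 314.] [674. 291.]
top 0.016 -0.145 [654. 336.] [655. 314.] [656. 291.]
top 0.016 -0.119 [597. 336.] [597. 313.] [598. 290.]
top 0.016 -0.111 [579. 335.] [579. 313.] [580. 290.]
lip mid right end [array([542., 411.]), array([542., 402.]), array([542., 393.]), array([543., 337.])]
```

View pics/t3.png

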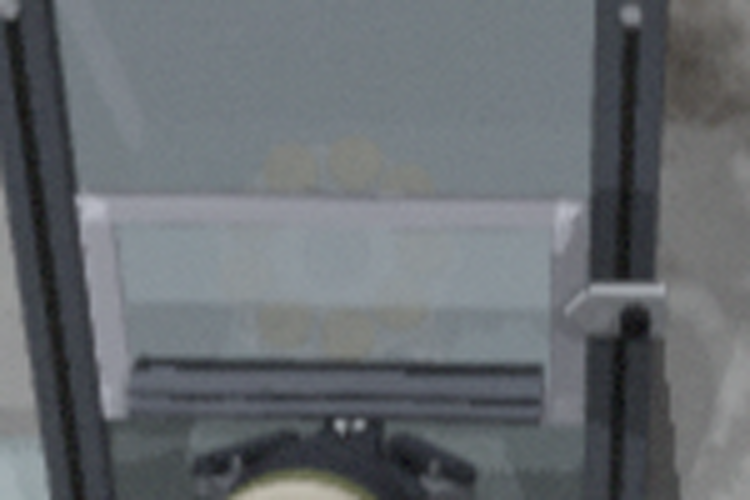

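Top view: the arrow tip is at (567,312), with its body spanning rows 283–338 about the screw, so the mark is at about 0.102. The lip's lower edge, at row ~415, puts the sash at about 0.0645. That leaves about 38 mm.

Call:
apply_moves(commands=[[[0,0,0,-7,0,-2.2,1],[0,0,0,-7,0,-2.2,1],[0,0,0,-7,0,-2.2,1],[0,0,0,-7,0,-2.2,1],[0,0,0,-3,0,-1,1],[0,0,0,-2,0,-0.6,1],[0,0,0,0,0,0,1]]])

```text
time: 5.13
tool_pos: [0.6047, 0.1154, 0.1388]
eef_rot: [-3.126, 0.57, 3.101]
force: [-3.3, -0.4, -0.8]
grip_width: -0.0001
grip_force: 1.2
```

```bash
python3 - <<'E'
from h import *
s=bot.read_state();print(s['joints'].round(3),s['tool_pos'],s['eef_rot'])
a=cv2.resize(viewer.snapshot('top')[120:220,215:365,::-1],None,fx=5,fy=5,interpolation=cv2.INTER_CUBIC)[150:420]
b=cv2.resize(viewer.snapshot('side')[175:235,325:450,::-1],None,fx=6,fy=6,interpolation=cv2.INTER_CUBIC)[:330]
cv2.imwrite("pics/c4.png",np.vstack([a,b[:330]]))
E
```

```text
[-0.324  0.114 -0.056  2.064  0.526  0.497  0.741] [0.60469097 0.11539595 0.13876382] [-3.12606193  0.56994655  3.10134827]
```

View pics/c4.png

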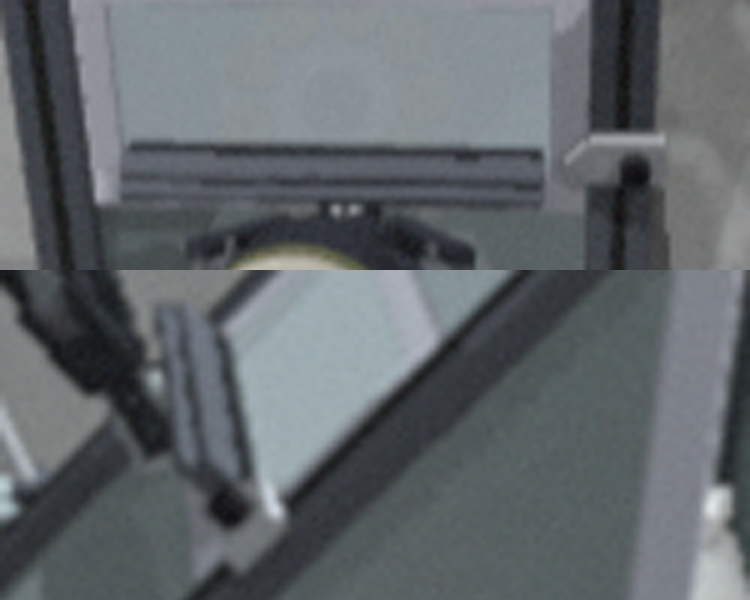

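The lip's lower edge is at row ~355 in the top view and its corner at about (355.5, 207.5) in the side view, so the sash is near 0.099. I'll push 3 mm more, rest, then back off down the slope.

Call:
apply_moves(commands=[[[0,0,0,-1.5,0,-0.5,1],[0,0,0,-1.5,0,-0.5,1],[0,0,0,0,0,0,1],[0,0,0,0,0,0,1],[0,0,0,0,0,0,1],[0,0,0,5,0,1,1],[0,0,0,7,0,-2,1],[0,0,0,7,0,-10,1],[0,0,0,7,0,-20,1],[0,0,0,7,0,-30,1],[0,0,0,0,0,-30,1],[0,0,0,0,0,-30,1],[0,0,0,0,0,0,1]]])

```text
time: 6.32
tool_pos: [0.5134, 0.1231, 0.2311]
eef_rot: [-3.13, 0.578, 3.102]
force: [2.1, 0.0, 0.1]
grip_width: -0.0003
grip_force: 0.0
```

```bash
python3 - <<'E'
from h import *
s=bot.read_state();print(s['joints'].round(3),s['tool_pos'],s['eef_rot'],s['time'])
a=cv2.resize(viewer.snapshot('top')[120:220,215:365,::-1],None,fx=5,fy=5,interpolation=cv2.INTER_CUBIC)[150:420]
b=cv2.resize(viewer.snapshot('side')[175:235,325:450,::-1],None,fx=6,fy=6,interpolation=cv2.INTER_CUBIC)[:330]
cv2.imwrite("pics/c5.png",np.vstack([a,b[:330]]))
E
```

```text
[-0.373 -0.186 -0.106  2.128  0.405  0.732  0.805] [0.51344906 0.12314973 0.23109358] [-3.13037992  0.57771985  3.10175991] 6.3167
```

View pics/c5.png

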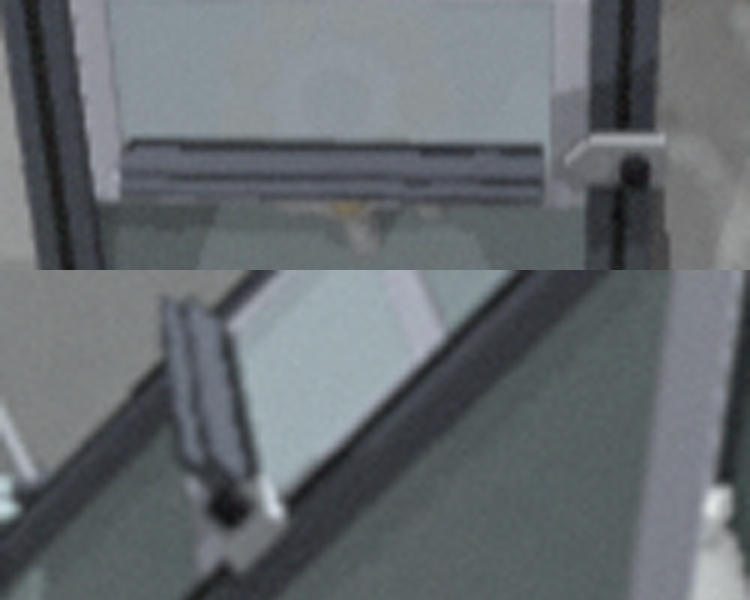

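The lip sits level with the mark, at about 0.100 against 0.101–0.102. Next is the lever: bring the fingers vertical and put them in front of the crossbar, 25 mm left of its rod.

Call:
apply_moves(commands=[[[0,6.6,0,0,0,0,1],[0,6.6,0,0,0,0,1],[0,6.6,0,0,0,0,1],[0,6.6,0,0,0,0,1],[0,6.6,0,0,0,0,1],[0,0,0,5,31.3,0,1],[0,0,0,5,31.3,0,1],[0,0,0,5,31.3,0,1],[0,0,0,5,31.3,0,1],[0,0,0,5,31.3,0,1],[0,0,0,5,31.3,0,1],[0,0,0,5,31.3,0,1],[0,0,0,5,31.3,0,1],[0,0,0,0,0,0,1]]])

```text
time: 7.58
tool_pos: [0.4818, 0.3801, 0.2189]
eef_rot: [-3.129, -0.011, 3.101]
force: [-2.9, 1.6, -0.5]
grip_width: 0.0001
grip_force: 0.0
```

Call:
apply_moves(commands=[[[0,0,0,0,-1,27,1],[0,0,0,0,-1,27,1],[0,0,0,0,-1,27,1],[0,0,0,0,-1,27,1],[0,0,0,0,-1,26,1],[0,0,0,0,0,0,1],[0,0,0,-10,0,0,1],[0,0,0,-10,0,0,1],[0,0,0,-10,0,0,1],[0,0,0,-10,0,0,1],[0,0,0,-10,0,0,1],[0,0,0,-10,0,0,1],[0,0,0,-10,0,0,1],[0,0,0,-8,0,0,1],[0,0,0,-8,0,0,1],[0,0,0,-6,0,0,1],[0,0,0,-6,0,0,1],[0,0,0,0,0,0,1]]])

```text
time: 9.08
tool_pos: [0.5826, 0.3614, 0.0866]
eef_rot: [-3.128, -0.008, 3.093]
force: [-1.3, 0.4, 0.0]
grip_width: -0.0001
grip_force: 0.0
```

```bash
python3 - <<'E'
from h import *
s=bot.read_state();print(s['tool_pos'],s['force'])
q=np.load('q.npy');c,sn=np.cos(q[2]),np.sin(q[2]);d=s['tool_pos'][:2]-q[:2];print(c*d[0]+sn*d[1],-sn*d[0]+c*d[1])
b=cv2.resize(viewer.snapshot('side')[120:240,270:420,::-1],None,fx=5,fy=5,interpolation=cv2.INTER_CUBIC)
cv2.imwrite("pics/c6.png",b)
E
```

```text
[0.58263841 0.36137971 0.08661214] [-1.27304761  0.38066501  0.03214117]
-0.048149302497178956 0.23911993982620416
```

View pics/c6.png

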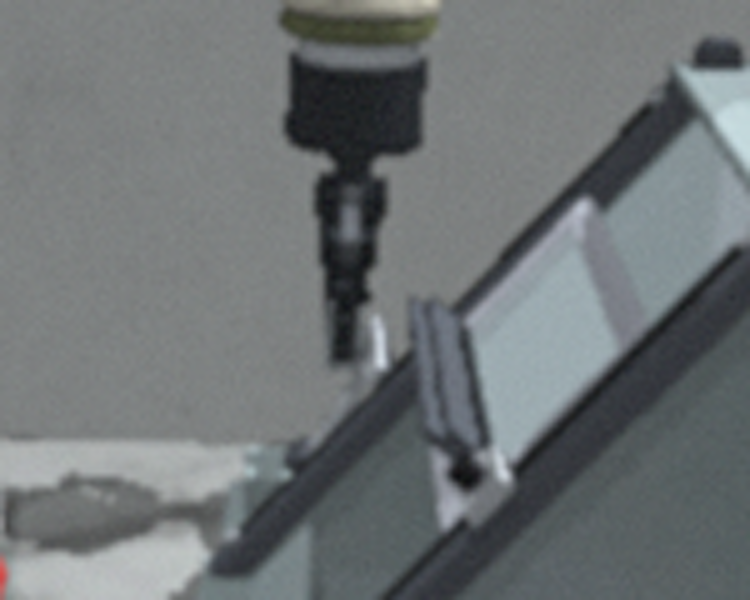

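The bar, at about (375,345), is ahead of the finger and leaning back, but the stop has not been felt yet. I'll push on in small steps.

Call:
apply_moves(commands=[[[0,0,0,-2,2,0,1],[0,0,0,-2,2,0,1],[0,0,0,-2,2,0,1],[0,0,0,0,0,0,1]]])

```text
time: 9.47
tool_pos: [0.5838, 0.3654, 0.0856]
eef_rot: [-3.122, -0.016, 3.094]
force: [-18.4, -10.1, 7.4]
grip_width: -0.0002
grip_force: 9.0
```

The force jumped to 18 N with almost no advance, so the lever is at its stop. Backing off and up.

Call:
apply_moves(commands=[[[0,0,0,5,0,0,1],[0,0,0,15,0,0,1],[0,0,0,25,0,0,1],[0,0,0,25,0,0,1],[0,0,0,10,0,-25,1],[0,0,0,0,0,-35,1],[0,0,0,0,0,-35,1],[0,0,0,0,0,-35,1],[0,0,0,0,0,0,1],[0,0,0,0,0,0,1]]])

```text
time: 10.3
tool_pos: [0.5108, 0.374, 0.2212]
eef_rot: [-3.133, -0.001, 3.093]
force: [0.1, -0.8, -1.2]
grip_width: -0.0001
grip_force: 0.0
```

```bash
python3 - <<'E'
from h import *
print(bot.read_state()['tool_pos'])
q=np.load('q.npy');f=T(q)
a=viewer.snapshot('side')[120:240,270:420,::-1]
cv2.imwrite("pics/c7.png",cv2.resize(a,None,fx=5,fy=5,interpolation=cv2.INTER_CUBIC))
for w in(.8,.9,1.0): print(w,[((proj('side',f(-.065+.08*np.sin(w-.5),.225+y,.03+.08*np.cos(w-.5)))[0]-(270,120))*5).round() for y in(-.046,.046)])
for s in(.095,.1,.105):
  x,z=sl(q[3]-.0075+s,q[4]);print(s,[((proj('side',f(x,y,z))[0]-(270,120))*5).round() for y in(-.095,.095)])
E
```

```text
[0.51076772 0.37402811 0.22118214]
0.8 [array([354., 367.]), array([350., 316.])]
0.9 [array([367., 373.]), array([363., 321.])]
1.0 [array([380., 379.]), array([375., 327.])]
0.095 [array([415., 443.]), array([398., 309.])]
0.1 [array([424., 435.]), array([405., 302.])]
0.105 [array([432., 427.]), array([412., 294.])]
```

View pics/c7.png

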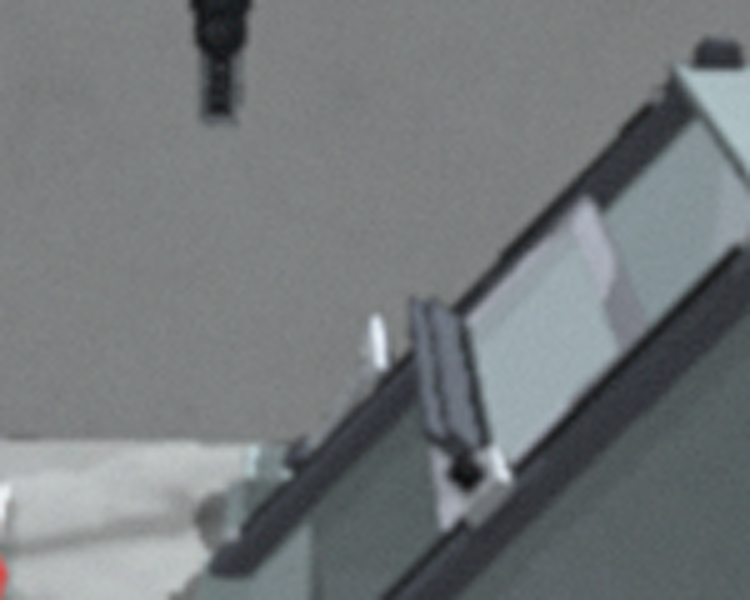

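The bar, at (377, 320–370), matches 1.0 rad. The lip corners, at (427,435) and (411,298), give a sash of about 0.102, level with the mark. Handing in.

```bash
python3 -c "
from plant import bot
print(bot.finish_job())"
```

```text
the job is handed in; nothing more can be done
None
```

I pushed the window up until its lip was level with the mark, within about 2 mm as measured in the pictures, then pushed the lock lever back to its stop and handed the job in; no verdict came back.

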